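# Centre the wobbly turned tulip on its marble base

## Robot

A 6-joint arm with a two-finger parallel gripper is mounted at the origin on the work surface. World frame = base frame: x ahead of the robot, y to its left, z up, the work surface at z = 0. Lengths are in m, angles in rad, forces in N, time in s.
With the tool pointing down it reaches from about 0.375 to 0.9 m from the base axis. Payload 3.1 kg.
Tool frame: the origin (TCP) lies at the very end of the fingers, on their centre line; the grasp point (between the pads) lies 19 mm behind it (manip.hold_point_z is the distance from the TCP to the grasp point, in m); y points along the fingers, z is the direction in which the jaws open and shut, and the axes are right-handed (so a half turn about y gives the same grasp; the last joint's range is limited). The gripper opens to 85 mm and grips with 20 to 120 N. Pads are 22 mm wide; open, the fingers measure 114 mm over their backs; the gripper's body (76 mm by 85 mm) begins 54 mm behind the grasp point. The pads swing forward as they close: fully open they stand 13 mm farther back than shut.
Start: joints at [1.167, 0.527, 1.433, -0, 1.181, -0.178], TCP at [0.14, 0.609, 0.231] pointing down, gripper open.
Joint ranges: [-3.08, 3.08], [-0.75, 2.2], [0.22, 2.44], [-1.43, 4.57], [0, 2.65], [-2.85, 2.85]. Speed limits (rad/s): [2.79, 2.79, 3.14, 3.14, 3.14, 3.14].

## Interface

Orientations are given as a unit quaternion [x, y, z, w].
In Python, from station import manip, eyes, workorder gives the robot as it stands. The module is installed in compiled form; this text tells all that it offers.
- The arm moves only by the shell command python3 -m jog 'ROWS' [OPENING] [FORCE]. ROWS is JSON, a list of rows, each a list of 2 entries, a list of its own where there are three numbers: the shift along the tool's x, y, z in cm, then the turn about the tool's y in rad. A call has 1 to 20 rows; each row is the pose to reach, as a shift and turn from the pose commanded when the call began, along the tool's axes at that moment; what a row does not reach only later rows make up. A row lasts 1/12 s, in which the tool goes at most 41.7 mm and 7.16 degrees, less where a joint would pass 70% of its speed; a pose out of reach is approached as far as the arm can. A call with a gripper value outside its range is refused whole. OPENING is the finger opening in cm, from 0 to 8.54, set as the call begins (- or left out, the last holds). The fingers move at their own pace and stop on an object; FORCE is the grip in N (left out, the last holds). Time passes only in rows, so rows that repeat a pose let the fingers close. It gives the time, the measured TCP pose, the force and the opening at its end, in the units of the state.
- manip.sense(): the state, without advancing time (a new reading comes with each control period).
- eyes.snapshot(name): name is "side" or "top"; returns a dict with "frame" (480x640x3 uint8, red, green, blue), "vfov" (degrees; the focal length in pixels is half the picture's height over the tangent of half this angle, whatever the lens; pixels are square), "cx", "cy" (the principal point, pixels), "rvec" (rotation vector, rad) and "tvec" (3), from world to camera coordinates, as OpenCV has them. Camera axes: x right, y down, z forward; pixel columns grow to the right and rows downward; lengths in m; the calibration is good to about 2 mm. A picture is of the moment at which its call begins. There is no depth.
- workorder.sign_off(): hands the job in, once; it reports no verdict.
The state is a dict: "t": time; "q": joint angles; "qd": joint speeds; "tau": joint torques, N m; "tcp_pos": TCP position; "tool_rot": TCP orientation; "force": force on the tool from outside, world axes, zero at the start; "ft_torque": the same for the moment, N m; "finger_gap": opening from 0.0 (shut) to 1.0 (fully open).
Only numpy, scipy, OpenCV 4.12 (cv2) and the standard library are available. Lean on these libraries where they do the work, as an engineer would, in place of code of your own. Each camera call takes 0.05 s, during which the arm holds its last target. There are 200 camera calls.

## Task

The turned wooden tulip ornament stands off-centre on its round marble base; before it is glued and screwed down, nudge it to the middle of the base with light, low taps of the fingertips against its foot, so that it stands upright in the centre, then move the fingers away. Only touch it from outside: do not take it between the fingers, lift it or tip it over, leave the marble base where it stands, and do not disturb the other things on the worktop.

Things in the scene. Friction and masses are not known exactly. Their poses are not given: they have to be found in the camera images.
- tulip: Turned wooden tulip, 64 mm tall, 50-95 g, upright on the round base, 13-21 mm off-centre. Origin: centre of underside; z up. Wobbly foot disc 40 mm across, flat below only over the middle 20 mm; its upright edge, 2.5-7 mm above the underside, is the widest part; then 12 mm stem, head 32 mm across at 43 mm height. Pushed at the foot edge it slides (1 N or less), stopping with the push; at the head it tips.
- base: Round marble base, a loose disc 84 mm across and 30 mm high, about 0.5 kg, with the tulip standing on its flat top. Origin: centre of its underside, on the worktop (z = 0); its axis is z, its top lies 30 mm above the origin, its round form shows no heading.
- spare_base: A bystander: square marble base 80 x 80 x 30 mm, empty. It lies beside the round base, left or right of it. Origin: centre of the underside.
- drill: A bystander: yellow cordless drill lying on its side, about 200 x 200 mm and 60 mm high. Origin: under the motor housing, on the worktop; the chuck points along its x, the battery along its y.
- countersink: A bystander: steel countersink bit 55 mm long, 11 mm thick, lying on the worktop. Origin: middle of its underside.
- hinge_a: A bystander: satin chrome butt hinge laid open, 66 x 70 mm, 8 mm high, on the robot's side of the bases. Origin: middle of its underside.
- hinge_b: A bystander: a second such hinge, beyond the bases. Origin: middle of its underside.
- bit_case: A bystander: black plastic drill bit case 100 x 160 x 37 mm, lying shut. Origin: middle of its underside.
- glue: A bystander: white plastic glue bottle 48 mm across and 130 mm tall, standing. Origin: middle of its underside.
Things that resemble listed ones, but are neither listed nor needed, are in the scene too. Leave any blue look-alike of the base alone. Of the things that look like the tulip, the smaller one is meant.

How it is judged:
By the outcome, as a careful person would: the job done as asked, in the order asked, and still so for the second after the job is handed in, with the robot touching nothing.
It also fails if it takes over 35 s, if anything falls off the work surface, if the arm or the gripper's body presses on something with over 40 N, if the wrist force passes 120 N, or if a joint passes its speed limit or range.

## Working session

There is one attempt and no reset: what is moved stays moved. The work goes in short steps, Python scripts to look and compute and a shell command to move; the robot and the scene stay as the last step left them, time stands still between calls to the robot, and variables do not carry over. Pictures are saved under pics/ and viewed, about 8 in all and at most 12, crops included, and the job is handed in when it is done.

```bash
mkdir -p pics; cat > h.py <<'E'
import numpy as np,cv2
from station import manip,eyes,workorder
def snap(n,f=None):
    s=eyes.snapshot(n)
    im=cv2.cvtColor(np.asarray(s["frame"]),cv2.COLOR_RGB2BGR)
    if f: cv2.imwrite("pics/"+f,im)
    fl=240/np.tan(np.radians(s["vfov"])/2)
    K=np.array([[fl,0,s["cx"]],[0,fl,s["cy"]],[0,0,1]])
    return s,im,K
def ray(s,K,u,v,z):
    R=cv2.Rodrigues(np.array(s["rvec"],float))[0];t=np.array(s["tvec"],float).ravel()
    c=-R.T@t;d=R.T@np.linalg.inv(K)@[u,v,1]
    return c+d*(z-c[2])/d[2]
def proj(s,K,P):
    return cv2.projectPoints(np.array(P,float).reshape(-1,1,3),np.array(s["rvec"],float),np.array(s["tvec"],float),K,None)[0].reshape(-1,2)
E
python3 - <<'E'
from h import *
for n in("top","side"):
    s,im,K=snap(n,n+"0.png"); R=cv2.Rodrigues(np.array(s["rvec"],float))[0]
    print(n,s["vfov"],s["cx"],s["cy"],-R.T@np.array(s["tvec"]).ravel(), R[2])
m=manip.sense();print(m["t"],m["tcp_pos"],m["tool_rot"],m["finger_gap"],m["force"])
E
```

```text
top 54.168228399273865 320.76212636331746 249.71289280945234 [ 0.36283121 -0.00505755  0.99920591] [ 0.18187373 -0.00366251 -0.98331507]
side 48.754660212845295 318.36463786395416 247.8137910070766 [0.29619477 0.65026027 0.84219191] [ 0.25806906 -0.62087112 -0.74021579]
0.1 [0.13963514 0.60854242 0.2304129 ] [ 0.70327615 -0.07986935  0.07946811 -0.70193188] 0.9998277809795221 [-0.0374095   0.25333534 -0.09769502]
```

View pics/top0.png

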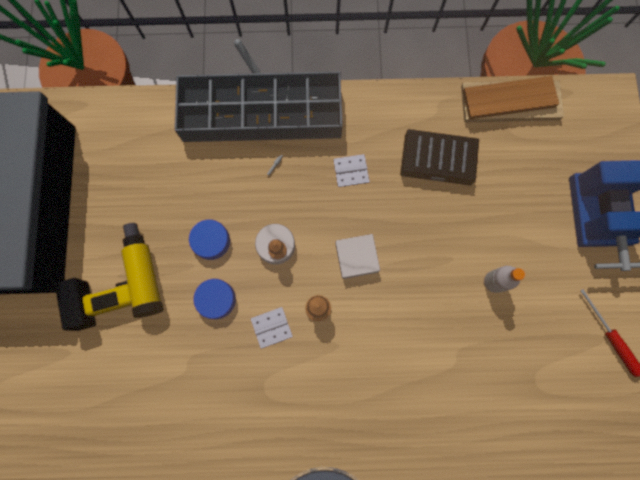

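View pics/side0.png

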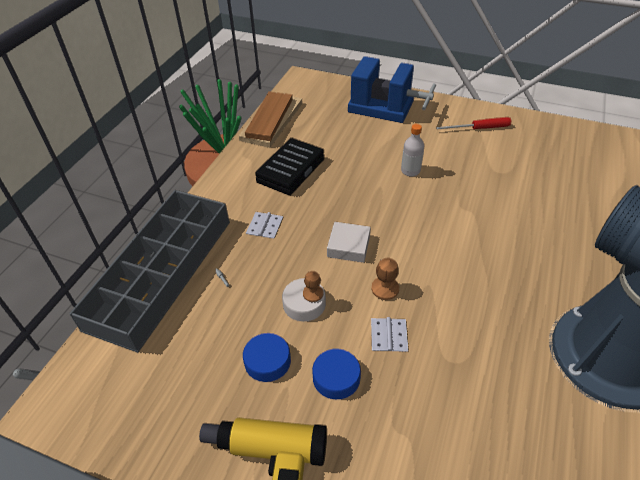

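```bash
python3 - <<'E'
from h import *
a=cv2.imread("pics/top0.png")[195:355,220:380];b=cv2.imread("pics/side0.png")[230:370,260:420]
b=cv2.copyMakeBorder(b,0,20,0,0,cv2.BORDER_CONSTANT)
cv2.imwrite("pics/c0.png",cv2.resize(np.hstack([a,b]),(800,400),interpolation=cv2.INTER_CUBIC))
s,im,K=snap("top");s2,im2,K2=snap("side")
for n,S,k,l in(("top",s,K,[(275,243,.03),(318,307,.07),(358,257,.03),(271,327,.008),(209,238,.03),(214,298,.03)]),("side",s2,K2,[(304,292,.03),(386,290,0),(350,236,.03),(389,334,.008)])):
    for u,v,z in l: print(n,(u,v),ray(S,k,u,v,z).round(4))
E
```

```text
top (275, 243) [0.5589 0.0873 0.03  ]
top (318, 307) [ 4.202e-01 -2.000e-04  7.000e-02]
top (358, 257) [ 0.5246 -0.0862  0.03  ]
top (271, 327) [0.385  0.0991 0.008 ]
top (209, 238) [0.5732 0.2265 0.03  ]
top (214, 298) [0.4465 0.2139 0.03  ]
side (304, 292) [0.5635 0.0858 0.03  ]
side (386, 290) [0.4217 0.0029 0.    ]
side (350, 236) [ 0.529  -0.0856  0.03  ]
side (389, 334) [0.3863 0.1056 0.008 ]
```

View pics/c0.png

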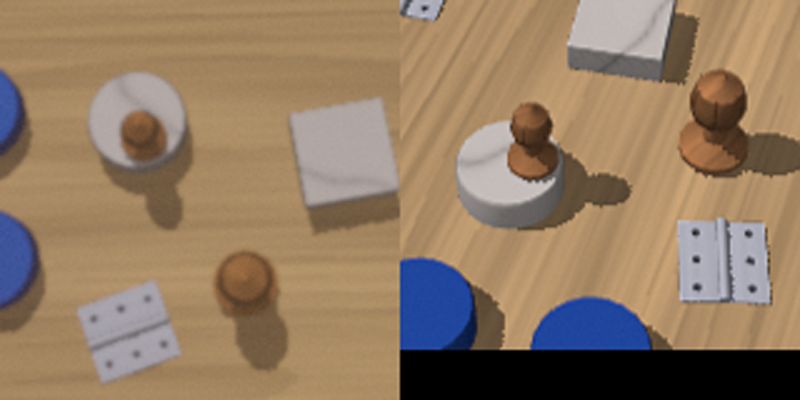

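```bash
python3 - <<'E'
from h import *
for f,l in(("top0",dict(tul=(277,247),tulfoot=(279,257),foot2=(272,254),marb=(268,232),marbside=(262,255),wood=(320,230),shad=(286,275))),("side0",dict(tul=(312,280),foot=(313,296),foot2=(305,293),marb=(293,295),mside=(300,313),wood=(330,330),shad=(343,305)))):
    im=cv2.imread(f"pics/{f}.png");h=cv2.cvtColor(im,cv2.COLOR_BGR2HSV)
    for k,(u,v) in l.items(): print(f,k,h[v-1:v+2,u-1:u+2].reshape(-1,3).mean(0).round())
E
```

```text
top0 tul [ 13. 138. 112.]
top0 tulfoot [ 13. 123. 101.]
top0 foot2 [ 13. 138. 122.]
top0 marb [  9.  21. 166.]
top0 marbside [  6.  20. 172.]
top0 wood [ 16. 106. 160.]
top0 shad [ 16. 109. 114.]
side0 tul [ 13. 146. 126.]
side0 foot [ 13. 146. 147.]
side0 foot2 [ 13. 147. 151.]
side0 marb [  8.  15. 176.]
side0 mside [  8.  13. 122.]
side0 wood [ 16. 105. 178.]
side0 shad [ 17. 107.  92.]
```

```bash
cat > fit.py <<'E'
from h import *
from scipy.optimize import minimize
A=np.linspace(0,2*np.pi,48,endpoint=False)
def ring(x,y,r,z): return np.c_[x+r*np.cos(A),y+r*np.sin(A),0*A+z]
S=4
def hull(m,s,K,rings,off):
    p=(proj(s,K,np.vstack(rings))+.5-off)*S
    cv2.fillConvexPoly(m,cv2.convexHull(np.round(p*16).astype(np.int32)),255,shift=4)
def render(p,s,K,off,n):
    b=np.zeros((n*S,n*S),np.uint8);t=b.copy();x,y,u,v=p
    hull(b,s,K,[ring(x,y,.042,0),ring(x,y,.042,.03)],off)
    z=.03
    hull(t,s,K,[ring(u,v,.010,z),ring(u,v,.02,z+.0025),ring(u,v,.02,z+.007),ring(u,v,.006,z+.016)],off)
    hull(t,s,K,[ring(u,v,.006,z+.01),ring(u,v,.006,z+.03)],off)
    hull(t,s,K,[ring(u,v,.008,z+.029),ring(u,v,.0135,z+.035),ring(u,v,.016,z+.043),ring(u,v,.0135,z+.051),ring(u,v,.002,z+.064)],off)
    f=lambda m:cv2.resize(m,(n,n),interpolation=cv2.INTER_AREA)/255.
    return f(b),f(t)
def masks(im):
    h=cv2.cvtColor(im,cv2.COLOR_BGR2HSV).astype(float)
    return np.clip((62-h[...,1])/30+.5,0,1), np.clip((h[...,1]-115)/10+.5,0,1)*(h[...,0]<15.5)
def fit(n,f=None,p0=(.561,.0865,.548,.083)):
    s,im,K=snap(n,f);N=100;c=proj(s,K,[[p0[0],p0[1],.04]])[0];off=np.round(c-N/2)
    o=off.astype(int);M,T=masks(im[o[1]:o[1]+N,o[0]:o[0]+N])
    def cost(p):
        b,t=render(p,s,K,off,N);roi=cv2.dilate(np.maximum(b,t),np.ones((7,7)))
        return (((b*(1-t)-M)**2+(t-T)**2)*(roi>.01)).sum()
    best=None
    for d in((0,0),(-.006,.0),(.006,0),(0,.006),(0,-.006)):
        q=np.array(p0)+[0,0,*d]
        r=minimize(cost,q,method="Nelder-Mead",options=dict(initial_simplex=[q]+[q+.006*e for e in np.eye(4)],xatol=1e-4,fatol=.01))
        if best is None or r.fun<best.fun: best=r
    p=best.x;print(n,"cost",round(best.fun,1),"base",p[:2].round(4),"tulip",p[2:].round(4),"off mm",((p[2:]-p[:2])*1e3).round(1))
    return p,im
if __name__=="__main__":
    import sys
    p0=tuple(map(float,sys.argv[1:5])) if len(sys.argv)>4 else (.561,.0865,.548,.083)
    fit("top",p0=p0);fit("side",p0=p0)
E
python3 fit.py
```

```text
top cost 125.6 base [0.5611 0.0894] tulip [0.5434 0.082 ] off mm [-17.7  -7.3]
side cost 67.7 base [0.563  0.0909] tulip [0.5469 0.0832] off mm [-16.1  -7.6]
```

```bash
cat > go.py <<'E'
import sys
from h import *
from scipy.spatial.transform import Rotation as Ro
m=manip.sense();R=Ro.from_quat(m["tool_rot"]).as_matrix();p=np.array(m["tcp_pos"])
print("t",m["t"],"tcp",p.round(4),"F",np.round(m["force"],2),"gap",round(m["finger_gap"],3),"yaw x",round(np.arctan2(R[1,0],R[0,0]),4),"\n",R.round(4))
if len(sys.argv)>3: print("shift cm",(R.T@(np.array(list(map(float,sys.argv[1:4])))-p)*100).round(2))
E
python3 go.py .503 .064 .12
```

```text
t 0.3 tcp [0.1398 0.6089 0.231 ] F [ 0.98 -0.43  0.69] gap 1.0 yaw x -0.2258 
 [[ 9.746e-01 -3.000e-04  2.239e-01]
 [-2.239e-01 -6.000e-04  9.746e-01]
 [-1.000e-04 -1.000e+00 -7.000e-04]]
shift cm [ 47.6   11.12 -44.97]
```

```bash
python3 -m jog '[[[4,0,-3.8],0],[[8,0,-7.5],-0.05],[[12,0,-11.3],-0.1],[[16,0,-15],-0.2],[[20,0,-19],-0.3],[[24,0,-22.5],-0.4],[[28,0,-26.5],-0.5],[[32,0,-30],-0.6],[[36,0,-34],-0.64],[[40,0,-37.8],-0.64],[[44,0,-41.5],-0.64],[[47.6,0,-45],-0.64],[[47.6,0,-45],-0.64],[[47.6,4,-45],-0.64],[[47.6,8,-45],-0.64],[[47.6,11,-45],-0.64],[[47.6,11,-45],-0.64],[[47.6,11,-45],-0.64]]' 0 20; python3 go.py .503 .064 .045
```

```text
t: 1.8
tcp_pos: [0.5023, 0.0607, 0.1145]
tool_rot: [-0.692, -0.14, 0.147, 0.693]
force: [-1.5, -0.2, -0.3]
finger_gap: -0.004
t 1.8 tcp [0.5023 0.0607 0.1145] F [-1.47 -0.24 -0.31] gap -0.004 yaw x 0.4099 
 [[ 9.171e-01 -1.030e-02 -3.984e-01]
 [ 3.985e-01  2.000e-04  9.172e-01]
 [-9.400e-03 -9.999e-01  4.300e-03]]
shift cm [0.26 6.95 0.25]
```

```bash
python3 -m jog '[[[0,0,0],0],[[0,2,0],0],[[0,4,0],0],[[0,6,0],0],[[0,7,0],0],[[0,7,0],0],[[0,7,0],0]]'; python3 go.py .503 .064 .034; python3 fit.py; python3 - <<'E'
from h import *
_,a,_=snap("top");_,b,_=snap("side")
cv2.imwrite("pics/c1.png",cv2.resize(np.hstack([a[195:295,220:320],b[230:330,260:360]]),(800,400),interpolation=cv2.INTER_CUBIC))
E
```

```text
t: 2.38
tcp_pos: [0.5034, 0.0647, 0.0526]
tool_rot: [0.692, 0.146, -0.145, -0.692]
force: [0.2, -0.1, 0.4]
finger_gap: -0.003
t 2.3833 tcp [0.5034 0.0647 0.0526] F [ 0.16 -0.11  0.43] gap -0.003 yaw x 0.4154 
 [[ 9.150e-01  1.500e-03 -4.035e-01]
 [ 4.035e-01 -1.000e-04  9.150e-01]
 [ 1.400e-03 -1.000e+00 -7.000e-04]]
shift cm [-0.07  1.86 -0.05]
top cost 0.0 base [0.4098 0.1771] tulip [0.406  0.3274] off mm [ -3.8 150.3]
side cost 66.3 base [0.5631 0.0907] tulip [0.5469 0.0832] off mm [-16.2  -7.5]
```

View pics/c1.png

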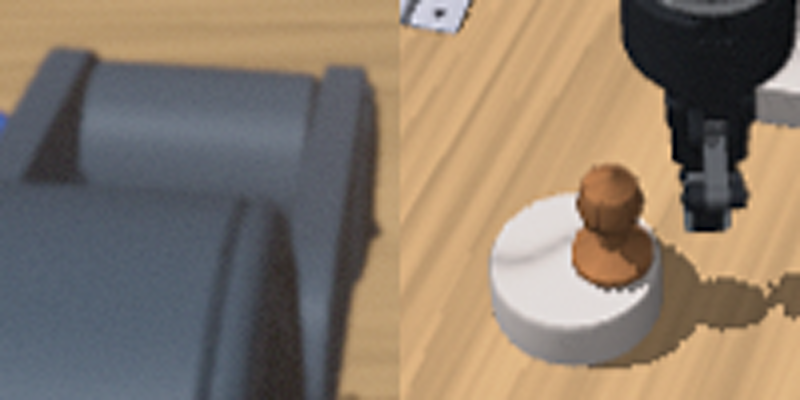

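```bash
python3 -m jog '[[[0,0.6,0],0],[[0,1.2,0],0],[[0,1.6,0],0],[[0,1.82,0],0],[[0,1.82,0],0],[[0.4,1.82,0],0],[[0.8,1.82,0],0],[[1,1.82,0],0],[[1.2,1.82,0],0],[[1.4,1.82,0],0],[[1.55,1.82,0],0],[[1.7,1.82,0],0],[[1.85,1.82,0],0],[[2,1.82,0],0],[[2.15,1.82,0],0],[[2.3,1.82,0],0],[[2.3,1.82,0],0],[[2.3,1.82,0],0]]'; python3 go.py; python3 - <<'E'
from fit import *
p,b=fit("side")
cv2.imwrite("pics/c2.png",cv2.resize(b[240:330,260:350],(600,600),interpolation=cv2.INTER_CUBIC))
E
```

```text
t: 4.08
tcp_pos: [0.5245, 0.0733, 0.0331]
tool_rot: [0.692, 0.146, -0.145, -0.692]
force: [0.6, 0.1, -0.8]
finger_gap: 0.003
t 4.0833 tcp [0.5245 0.0733 0.0331] F [ 0.64  0.09 -0.79] gap 0.003 yaw x 0.4142 
 [[ 9.154e-01  8.000e-04 -4.025e-01]
 [ 4.025e-01 -0.000e+00  9.154e-01]
 [ 7.000e-04 -1.000e+00 -3.000e-04]]
side cost 152.6 base [0.563  0.0902] tulip [0.5546 0.086 ] off mm [-8.4 -4.2]
```

View pics/c2.png

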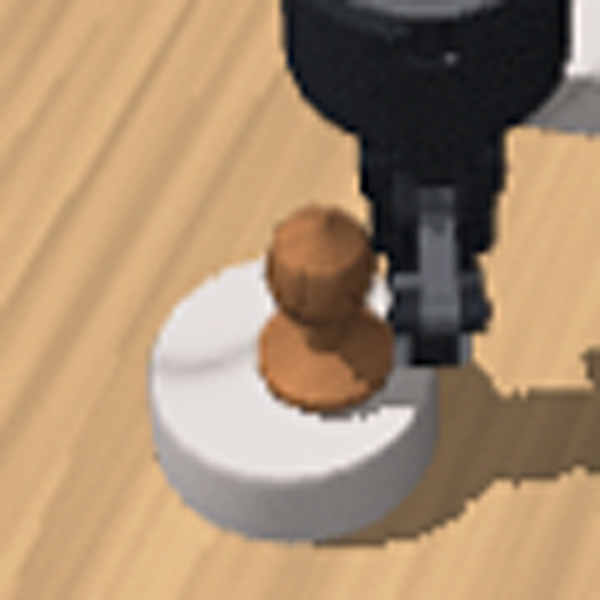

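```bash
python3 -m jog '[[[0.15,0,0],0],[[0.3,0,0],0],[[0.45,0,0],0],[[0.6,0,0],0],[[0.72,0,0],0],[[0.84,0,0],0],[[0.95,0,0],0],[[0.95,0,0],0],[[0.95,0,0],0],[[0.6,0,0],0],[[0,0,0],0],[[-1,0,0],0],[[-2,0,0],0],[[-3,0,0],0],[[-3,0,0],0],[[-3,-4,0],0],[[-3,-8,0],0],[[-3,-8,0],0],[[-3,-8,0],0]]'; python3 - <<'E'
from fit import *
p,b=fit("side",p0=(.5625,.09,.56,.089))
E
python3 go.py .44 .25 .11
```

```text
t: 5.72
tcp_pos: [0.4984, 0.0609, 0.1151]
tool_rot: [0.693, 0.147, -0.143, -0.691]
force: [0.1, -0.7, 0.9]
finger_gap: 0.002
side cost 77.8 base [0.5632 0.0904] tulip [0.5632 0.0893] off mm [-0.  -1.1]
t 5.7667 tcp [0.497  0.061  0.1138] F [ 0.2  -0.06 -0.96] gap 0.002 yaw x 0.414 
 [[ 9.155e-01  2.100e-03 -4.023e-01]
 [ 4.023e-01 -2.000e-04  9.155e-01]
 [ 1.800e-03 -1.000e+00 -1.000e-03]]
shift cm [ 2.39  0.37 19.59]
```

```bash
python3 -m jog '[[[0,-4,0],0],[[0,-8,2],0],[[0,-8,6],0],[[0,-8,10],0],[[0,-8,14],0],[[0,-8,18],0],[[0,-8,22],0],[[0,-8,24],0],[[0,-8,24],0],[[0,-8,24],0]]'; python3 - <<'E'
from fit import *
p0=(.5625,.09,.5625,.0895)
_,a=fit("top",p0=p0);_,b=fit("side",p0=p0)
cv2.imwrite("pics/c3.png",cv2.resize(np.hstack([a[195:295,220:320],b[240:340,260:360]]),(800,400),interpolation=cv2.INTER_CUBIC))
E
python3 go.py
```

```text
t: 6.6
tcp_pos: [0.3987, 0.2812, 0.1918]
tool_rot: [0.692, 0.146, -0.147, -0.691]
force: [-0.4, -0.1, 0.4]
finger_gap: -0.002
top cost 120.5 base [0.5611 0.0894] tulip [0.5596 0.0891] off mm [-1.5 -0.2]
side cost 97.8 base [0.5633 0.0905] tulip [0.5632 0.0893] off mm [-0.1 -1.2]
t 6.7 tcp [0.3999 0.28   0.1922] F [ 0.85 -0.19 -0.61] gap -0.002 yaw x 0.4139 
 [[ 9.156e-01 -1.600e-03 -4.022e-01]
 [ 4.022e-01 -1.200e-03  9.156e-01]
 [-1.900e-03 -1.000e+00 -4.000e-04]]
```

View pics/c3.png

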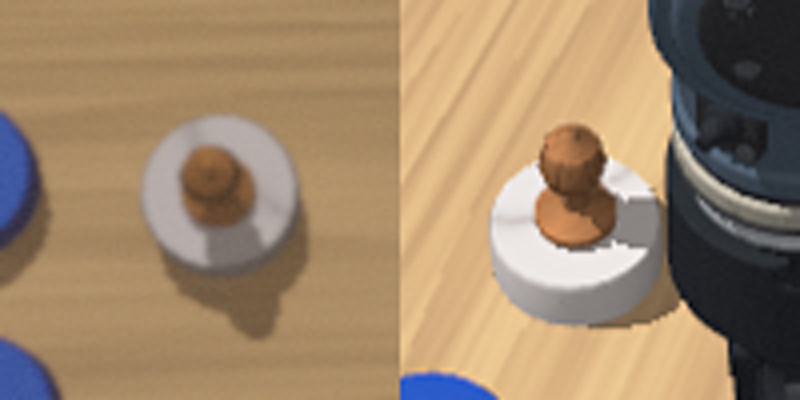

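```bash
python3 -c "
from station import workorder;print(workorder.sign_off())"
```

```text
the job is handed in; nothing more can be done
None
```

I nudged the tulip to the middle of the round base with the closed fingertips, pushing low against its foot from outside. It took two short pushes, about 8 mm and then about 9.5 mm. I then backed the fingers off and moved the arm well clear before handing the job in at about 6.7 s on the robot's clock.

- **Centring:** my last camera fits put the tulip about 1.5 mm off-centre in the top view and 1.2 mm in the side view. The two views disagreed by 1–1.5 mm, so the true offset is about 1 mm, and I made no further correction because it was within my measuring error.
- **Tulip and base:** the tulip stands upright in both views. The base read the same place before and after to within 0.3 mm.
- **Forces:** wrist force readings stayed within about 1.5 N each time I read them.
- **Other things on the worktop:** the fingers only came down beside the round base, clear of everything else. I did not re-measure the other objects afterwards.

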